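# Shut off and bleed a pressure-test manifold

### The job

The pressure test is over: with one finger, push the lever of the supply valve (the one next to where the pipe comes up through the bench) until that valve is fully shut, its lever square across the pipe. Then push the short lever of the self-closing bleed valve on the side branch until it lies in line with its branch, fully open, and finish while still holding it there with the finger. Push the levers only, never pinch or grip them; leave the outlet valve open as it is and do not disturb the loose things on the bench.

Things in the scene. Friction and masses are not known exactly. Their poses are not given: they have to be found in the camera images.
- manifold: Fixed test manifold; origin on the bench under its bleed tee. Its header, a 33 mm steel pipe along its own y axis, has its centre 65 mm up (top 82 mm). On it, at y in mm: -240 inlet elbow, where the pipe comes up through the bench; -150 supply ball valve; -75 gauge; 0 bleed tee, its branch going to +x; 120 outlet ball valve; 292 to 392 bronze gate valve under test, hand wheel top 136 mm up.
- gauge (a point): Middle of the dial of the pressure gauge, which faces up: a steel case 67 mm across, top 132 mm above the bench. No part of the task. Apart from it, the three levers, the hand wheel, the valve stems and the spring housing (the last two within 25 mm of a lever's axis), nothing on the manifold is higher than 95 mm.
- supply (a joint): Lever of the supply valve, rad: 0 = open, in line with the header, pointing to the manifold's -y; grows as it turns clockwise seen from above; 1.571 = fully shut, at a hard stop, square across the header, pointing to the manifold's -x (robot's side). Starts at 0 to 0.5. Stays where it is left: friction of 0.55 N m, so about 6 N on the middle of the sleeve move it.
- supply_stem (a point): Point on the upright axis of the supply lever, at mid height of the lever (122 mm above the bench). The lever is 140 mm long from here.
- supply_tip (a point): End of the supply lever, middle of the end face, 140 mm from its stem.
- supply_push_face (a point): The sleeve on the lever is 98 mm long, 24 mm wide and 14 mm high, black vinyl, and ends at the lever's tip. This is the upright face to push on to shut the supply valve; this point is the middle of the face, 91 mm from the stem and 12 mm off the lever's middle line.
- supply_back_face (a point): The opposite long face of the same sleeve; this point is its middle, 24 mm from the push face.
- bleed (a joint): Short lever of the bleed valve, rad: 0 = closed (the start), square across the branch, pointing to the manifold's +y; grows as it turns anticlockwise seen from above; 1.571 = fully open, at a hard stop, in line with the branch, pointing to the manifold's -x, over the header. A spring returns it to 0 when let go: about 3 N on the middle of the sleeve at 0, 7 N at 1.571.
- bleed_stem (a point): Point on the upright axis of the bleed lever, 85 mm along the branch (+x) from the header's middle, at mid height of the lever (127 mm above the bench). The lever is 105 mm long from here; the round spring housing below it is 46 mm across, top at 120 mm.
- bleed_tip (a point): End of the bleed lever, middle of the end face, 105 mm from its stem.
- bleed_push_face (a point): The sleeve on the lever is 63 mm long, 24 mm wide and 14 mm high, black vinyl, and ends at the lever's tip. This is the upright face to push on to open the bleed valve (the face turned away from the header at the start); this point is the middle of the face, 73.5 mm from the stem and 12 mm off the lever's middle line.
- bleed_back_face (a point): The opposite long face of the same sleeve; this point is its middle, 24 mm from the push face.
- outlet (a joint): Lever of the outlet valve, between the bleed tee and the valve under test: 0 = open, in line with the header, pointing to the manifold's +y; same lever as the supply's. Leave it alone.
- bowl: Loose steel drip bowl on the bench under the bleed spout, 100 mm across, 34 mm high; origin under its middle. Leave alone.
- wrench: Loose open-ended wrench, 200 mm long, lying on the bench in front of the header. Leave alone.
- nipple: Loose steel pipe nipple standing on end, 33 mm across, 80 mm high; origin under its middle. Leave alone.
- plug: Loose brass hexagon plug, 36 mm across, 30 mm high, behind the header. Leave alone.
- flange: Loose flat steel blind flange, 108 mm across, 14 mm high, behind the header. Leave alone.
- bottle: Loose white bottle, 60 mm across, 160 mm high, in front of the outlet end. Leave alone.
- bin: Loose blue stacking bin with bolts, 135 x 105 x 75 mm, to the right of the supply end. Leave alone.
- fitting: Loose dark pipe tee, about 60 x 50 x 39 mm, behind the supply valve. Leave alone.

How it is judged:
On the way, in this order (a step that is already met when the one before it is completed fails the run):
1. the supply valve is fully shut while the bleed valve is still closed (value of joint supply above 1.47 rad and value of joint bleed below 0.15 rad), for 0.2 s.
2. the bleed valve is fully open, held by the finger (value of joint bleed above 1.42 rad and value of joint supply above 1.47 rad and (contact force between the fingers and bleed_push_side above 1 N or contact force between the fingers and bleed_sleeve above 1 N or contact force between the fingers and bleed_strip above 1 N)), for 0.2 s.
At the end, for the whole second after the job is handed in: Supply lever within 0.1 rad (6 degrees) of its shut stop, bleed lever within 0.15 rad (9 degrees) of its open stop and pushed there by the fingers with more than 1 N, outlet lever within 0.1 rad of open, loose things not disturbed (all of step 2 and value of joint outlet below 0.1 rad); the arm keeps its last pose, push and grip.
It fails at once if the bleed valve is opened before the supply is shut (value of joint bleed above 0.2 rad and value of joint supply below 1.4 rad).
It fails at once if a lever is pinched: the fingers press on both long faces of its sleeve at once ((contact force between the fingers and supply_push_side above 1.5 N and contact force between the fingers and supply_back_side above 1.5 N) or (contact force between the fingers and bleed_push_side above 1.5 N and contact force between the fingers and bleed_back_side above 1.5 N)).
It fails at once if the outlet valve is moved (value of joint outlet above 0.15 rad).
It fails at once if a loose thing is lifted, carried or pushed more than 25 mm from its place, or knocked over (distance of any of bowl, wrench, nipple, plug, flange, bottle, bin, fitting from where it was at the start of the episode above 0.025 m or angle between any of bottle, nipple's own z axis and vertical above 0.4 rad).
It also fails if it takes over 58 s, if anything falls off the work surface, if the arm or the gripper's body presses on something with over 40 N, if the wrist force passes 120 N, or if a joint passes its speed limit or range.

### The arm

A 6-joint arm with a two-finger parallel gripper is mounted at the origin on the work surface. World frame = base frame: x ahead of the robot, y to its left, z up, the work surface at z = 0. Lengths are in m, angles in rad, forces in N, time in s.
With the tool pointing down it reaches from about 0.375 to 0.975 m from the base axis. Payload 3.8 kg.
Tool frame: the origin (TCP) lies midway between the tips of the shut fingers; the grasp point (between the pads) lies 19 mm behind it; z points along the fingers, y is the direction in which the jaws open and shut (so a half turn about z gives the same grasp; the last joint's range is limited). The gripper opens to 85 mm and grips with 20 to 120 N. Pads are 22 mm wide; open, the fingers measure 114 mm over their backs; the gripper's body (76 mm by 85 mm) begins 54 mm behind the grasp point. The pads swing forward as they close: fully open they stand 13 mm farther back than shut.
Start: joints at [1.133, 0.264, 1.604, -0, 1.274, -0.037], TCP at [0.263, 0.622, 0.231] pointing down, gripper open.
Joint ranges: [-2.63, 2.63], [-0.94, 2.18], [0.31, 2.57], [-1.31, 4.45], [0, 2.66], [-2.55, 2.55]. Speed limits (rad/s): [2.57, 2.57, 3.14, 3.14, 3.14, 3.14].

### API

Orientations are given as a rotation vector (axis times angle).
In Python, from workcell import bot gives the robot as it stands. The module is installed in compiled form; this text tells all that it offers.
- The arm moves only by the tool play_rows, never from a script. Its argument "series" is a list of rows, each an object with "translation": the shift along the tool's x, y, z in m, a list of three; "spin": the turn about the tool's z in units of 5 degrees (1.0 is 5 degrees). In form: [{"translation": [dx, dy, dz], "spin": spin}, ...]. A call has 1 to 5 rows; each row shifts and turns the commanded pose from where the row before left it, along the tool's axes as they then stand; what a row does not reach is not made up. A row lasts 1/10 s, in which the tool goes at most 50 mm and 8.59 degrees, less where a joint would pass 70% of its speed; a pose out of reach is approached as far as the arm can. A call is refused whole if a number of a shift passes 0.05 or a number of a turn 1, either way. A call with a gripper value outside its range is refused whole. "jaw" is the gripper's target within -1 to 1 (fully open at 1, half-way at 0, shut at -1), set as the call begins (left out, the last holds). The fingers move at their own pace and stop on an object; "force" is the grip in N (left out, the last holds). Time passes only in rows, so rows that do not move let the fingers close. It gives the time, the measured TCP pose, the force and the opening at its end, in the units of the state.
- bot.read_state(): the state, without advancing time (a new reading comes with each control period).
- bot.read_camera(name): name is "side" or "top" or "wrist"; returns the picture (480x640x3 uint8, blue, green, red); there is no depth.
- bot.get_calibration(name): a dict with "fov_y" (degrees; the focal length in pixels is half the picture's height over the tangent of half this angle, whatever the lens; pixels are square), "cx", "cy" (the principal point, pixels), "R" (3x3) and "t" (3): a world point X has camera coordinates R X + t. Camera axes: x right, y down, z forward; pixel columns grow to the right and rows downward; lengths in m; the calibration is good to about 2 mm. A picture is of the moment at which its call begins: read the wrist's pose just before it. get_calibration takes no time and is no camera call; for the wrist camera it gives the pose at the moment of the call.
- bot.finish_job(): hands the job in, once; it reports no verdict.
The state is a dict: "time": time; "q": joint angles; "joint_vel": joint speeds; "joint_torque": joint torques, N m; "tool_pos": TCP position; "tcp_rot": TCP orientation; "wrist_force": force on the tool from outside, world axes, zero at the start; "torque": the same for the moment, N m; "width": opening from 0.0 (shut) to 1.0 (fully open).
Only numpy, scipy, OpenCV 4.12 (cv2) and the standard library are available. Lean on these libraries where they do the work, as an engineer would, in place of code of your own. Each camera call takes 0.05 s, during which the arm holds its last target. There are 200 camera calls.

## Working session

There is one attempt and no reset: what is moved stays moved. The work goes in short steps, Python scripts to look and compute and a tool call to move; the robot and the scene stay as the last step left them, time stands still between calls to the robot, and variables do not carry over. Pictures are saved under pics/ and viewed, about 8 in all and at most 12, crops included, and the job is handed in when it is done.

Besides the shell and the picture viewer there is one more tool, called after "Request:" as name(argument=value, ...) on one line, values as JSON. play_rows: Moves the arm, as the interface text tells. Its arguments: {"type":"object","properties":{"series":{"type":"array","items":{"type":"object","properties":{"translation":{"type":"array","items":{"type":"number"}},"spin":{"type":"number"}}}},"jaw":{"type":"number"},"force":{"type":"number"}},"required":["series"]}

```bash
mkdir -p pics
python3 - <<'E'
from workcell import bot
import cv2
s=bot.read_state();print(s)
for n in("top","side"):
    print(n,bot.get_calibration(n)); cv2.imwrite(f"pics/{n}0.png",bot.read_camera(n))
E
```

```text
{'time': 0.0, 'q': array([ 1.13308366e+00,  2.64767983e-01,  1.60537983e+00,  5.66378884e-07,
        1.27367109e+00, -3.69165380e-02]), 'joint_vel': array([-0.00087837,  0.00017453, -0.00110273, -0.00070425,  0.00219539,
       -0.00159327]), 'joint_torque': array([-3.60235072e-04, -5.15119457e+01, -3.67308676e+01, -5.76610341e-05,
        1.30690512e-02, -4.49549918e-05]), 'tool_pos': array([0.2630569 , 0.62084534, 0.22994886]), 'tcp_rot': array([-0.6252593 , -3.078206  ,  0.00339822]), 'wrist_force': array([-0.57841113,  0.20773297,  0.24663634]), 'torque': array([0.01548989, 0.01847167, 0.01785885]), 'width': 1.0035281953308413}
top {'fov_y': 54.019483411189974, 'cx': 315.68876970925845, 'cy': 240.88565077857876, 'R': array([[-0.00486699, -0.9999515 , -0.0085621 ],
       [-0.98155694,  0.00641343, -0.1910624 ],
       [ 0.19110804,  0.00747429, -0.98154055]]), 't': array([-0.0265056 ,  0.57993497,  0.91417389])}
side {'fov_y': 54.16813986220851, 'cx': 327.71718160910495, 'cy': 233.40534180695718, 'R': array([[ 0.85803168, -0.51304454, -0.02381044],
       [-0.32696812, -0.5099046 , -0.79566899],
       [ 0.39607258,  0.69049445, -0.60526351]]), 't': array([-0.50243524,  0.25466704,  0.8406711 ])}
```

View pics/top0.png

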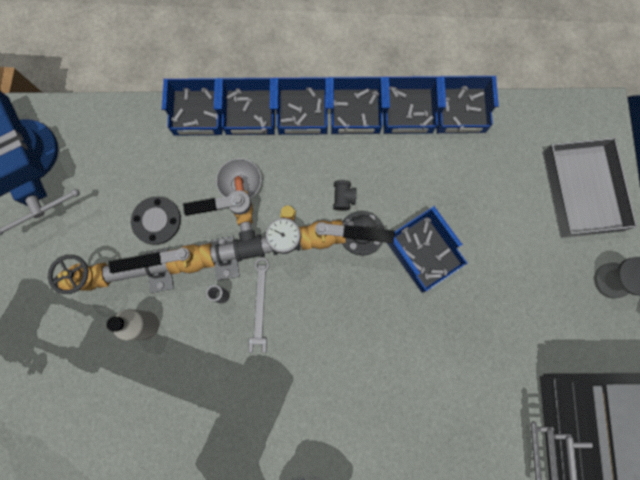

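View pics/side0.png

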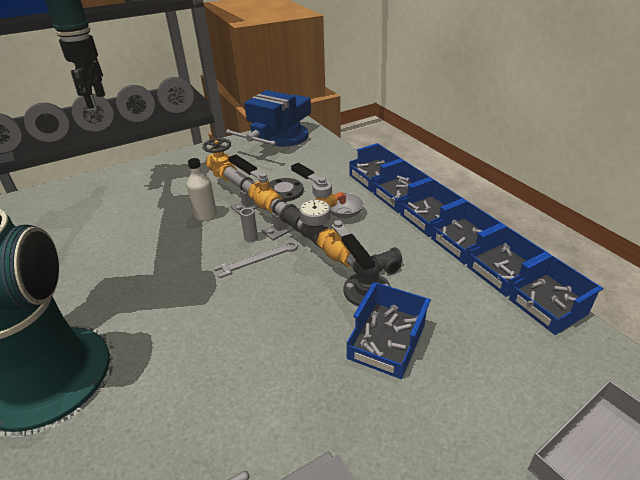

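```bash
cat > h.py <<'E'
import numpy as np
from workcell import bot
def ray(n,u,v,z,c=None):
    c=c or bot.get_calibration(n); f=240/np.tan(np.radians(c["fov_y"]/2))
    R=np.array(c["R"]);t=np.array(c["t"])
    d=R.T@[(u-c["cx"])/f,(v-c["cy"])/f,1]; o=-R.T@t
    return (o+d*(z-o[2])/d[2])
def proj(n,X,c=None):
    c=c or bot.get_calibration(n); f=240/np.tan(np.radians(c["fov_y"]/2))
    p=np.array(c["R"])@X+np.array(c["t"]); return np.array([c["cx"]+f*p[0]/p[2],c["cy"]+f*p[1]/p[2]])
E
python3 - <<'E'
import cv2
a=cv2.imread("pics/top0.png")
cv2.imwrite("pics/c1.png",cv2.resize(a[160:300,180:400],None,fx=3.6,fy=3.6,interpolation=cv2.INTER_CUBIC))
from h import *
for n,u,v,z in[("gauge",283,235,.132),("wheel",68,273,.136),("sup stem",322,230,.122),("sup tip",393,236,.122),("bleed stem",240,201,.127),("bleed tip",185,208,.127)]: print(n,ray("top",u,v,z))
E
```

```text
gauge [0.57674388 0.03170166 0.132     ]
wheel [0.50599503 0.43315685 0.136     ]
sup stem [ 0.58815849 -0.04256613  0.122     ]
sup tip [ 0.5754638  -0.17864538  0.122     ]
bleed stem [0.64573512 0.11616783 0.127     ]
bleed tip [0.63246499 0.22249913 0.127     ]
```

View pics/c1.png

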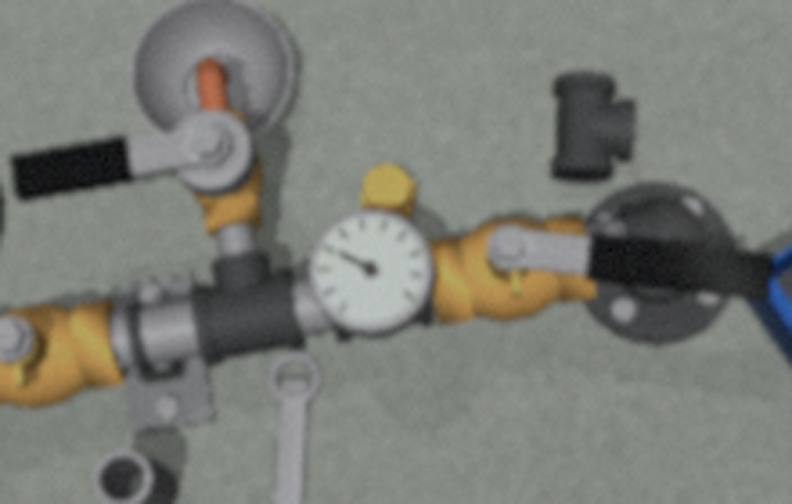

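```bash
cat >> h.py <<'E'
def man(p,x,y): # manifold->world xy
    c,s=np.cos(p[2]),np.sin(p[2]); return np.array([p[0]+c*x-s*y,p[1]+s*x+c*y])
E
python3 - <<'E'
from h import *
from scipy.optimize import least_squares
c=bot.get_calibration("top")
O=[((0,-.075,.132),(283.1,234.7)),((0,-.15,.125),(321.7,228.6)),((.085,0,.130),(238.6,200.6)),((0,.342,.136),(68,273)),((.085-.0,.105,.127),(184.2,209.4))]
def X(p,m): return np.array([*man(p,m[0],m[1]),m[2]])
r=least_squares(lambda p:np.concatenate([proj("top",X(p,m),c)-o for m,o in O]),[.55,.1,.17],loss="soft_l1")
p=r.x;print(p,r.fun.reshape(-1,2).round(1))
for m in[(.085,0,.127),(0,-.075,.132),(0,-.15,.122)]: print(proj("side",X(p,m)).round(1))
st=man(p,0,-.15);print("sup",st,"bleed",man(p,.085,0))
t=ray("top",395.3,236.4,.122)[:2];d=t-st;print("tip",t,np.hypot(*d),"ang",(np.arctan2(*(-d[::-1]*[1,1]))))
print("world lever dir",np.arctan2(d[1],d[0])," supply angle",(p[2]-np.pi/2)-np.arctan2(d[1],d[0]))
print(p.tolist())
E
```

```text
[0.56410718 0.10467588 0.17247167] [[ 0.4  0.2]
 [ 0.6  0.2]
 [-0.4 -1.1]
 [-4.5  0.3]
 [ 0.6 -0.1]]
[323.1 182.8]
[315.5 208. ]
[338.8 227. ]
sup [ 0.58984986 -0.04309866] bleed [0.64784608 0.1192634 ]
tip [ 0.57465175 -0.18302136] 0.14074567121878384 ang 1.4626025895155466
world lever dir -1.6789900640742466  supply angle 0.28066540426457176
[0.5641071785921912, 0.10467588068600345, 0.1724716669852217]
```

Request:
play_rows(series=[{"translation": [-0.031, -0.028, 0], "spin": 0}, {"translation": [-0.031, -0.028, 0], "spin": 0}, {"translation": [-0.031, -0.028, 0], "spin": 0}, {"translation": [-0.031, -0.028, 0], "spin": 0}, {"translation": [-0.031, -0.028, 0], "spin": 0}], jaw=-1, force=60)

```text
time: 0.6
tool_pos: [0.3516, 0.4303, 0.2307]
tcp_rot: [-0.625, -3.079, 0.001]
wrist_force: [0.7, 0.4, -0.2]
width: 0.145
```

Request:
play_rows(series=[{"translation": [-0.031, -0.028, 0], "spin": 0}, {"translation": [-0.031, -0.028, 0], "spin": 0}, {"translation": [-0.031, -0.028, 0], "spin": 0}, {"translation": [-0.031, -0.028, 0], "spin": 0}, {"translation": [-0.031, -0.028, 0], "spin": 0}])

```text
time: 1.1
tool_pos: [0.4396, 0.241, 0.2309]
tcp_rot: [-0.625, -3.078, 0.001]
wrist_force: [0.4, -0.2, 0.7]
width: -0.001
```

Request:
play_rows(series=[{"translation": [-0.031, -0.028, 0], "spin": 0}, {"translation": [-0.031, -0.028, 0], "spin": 0}, {"translation": [-0.031, -0.028, 0], "spin": 0}, {"translation": [-0.031, -0.028, 0], "spin": 0}, {"translation": [-0.031, -0.028, 0], "spin": 0}])

```text
time: 1.6
tool_pos: [0.5277, 0.0517, 0.2309]
tcp_rot: [-0.626, -3.078, 0.0]
wrist_force: [0.6, 0.9, 0.1]
width: -0.0
```

```bash
cat >> h.py <<'E'
from scipy.spatial.transform import Rotation as Ro
def go(x,y,z,yaw):
    s=bot.read_state();R=Ro.from_rotvec(s["tcp_rot"]).as_matrix();cy=np.arctan2(R[1,1],R[0,1])
    dy=(yaw-cy+np.pi)%(2*np.pi)-np.pi
    print("t",s["time"],"pos",s["tool_pos"].round(4),"yaw",cy.round(3),"q",s["q"].round(2),"w",s["width"].round(2),"F",s["wrist_force"].round(1))
    print("local",(R.T@(np.array([x,y,z])-s["tool_pos"])).round(4),"spin",(-np.degrees(dy)/5).round(2))
P=[0.5641,0.1047,0.1725]; S=np.array([.5898,-.0431]); B=np.array([.6478,.1193])
E
python3 -c "
from h import *
go(.618,-.138,.2,1.463)"
```

```text
Traceback (most recent call last):
  File "h.py", line 17, in go
    print("t",s["time"],"pos",s["tool_pos"].round(4),"yaw",cy.round(3),"q",s["q"].round(2),"w",s["width"].round(2),"F",s["wrist_force"].round(1))
                                                                                               ^^^^^^^^^^^^^^^^
AttributeError: 'float' object has no attribute 'round'
```

Request:
play_rows(series=[{"translation": [-0.031, -0.028, 0], "spin": 0}, {"translation": [-0.031, -0.028, 0], "spin": 0}, {"translation": [-0.031, -0.028, 0], "spin": 0}, {"translation": [-0.031, -0.028, 0], "spin": 0}, {"translation": [-0.031, -0.028, 0], "spin": 0}])

```text
time: 2.1
tool_pos: [0.6158, -0.1376, 0.2307]
tcp_rot: [-0.626, -3.078, -0.0]
wrist_force: [0.5, -0.2, 1.0]
width: 0.0
```

Request:
play_rows(series=[{"translation": [0, 0, 0.01], "spin": -0.84}, {"translation": [0, 0, 0.01], "spin": -0.84}, {"translation": [0, 0, 0.01], "spin": -0.84}, {"translation": [0, 0, 0.01], "spin": -0.84}, {"translation": [0, 0, 0], "spin": 0}])

```text
time: 2.6
tool_pos: [0.6141, -0.1357, 0.1887]
tcp_rot: [-0.169, -3.133, -0.001]
wrist_force: [-0.4, -0.4, -0.1]
width: 0.0
```

```bash
sed -i 's/s\["width"\].round(2)/round(s["width"],2)/' h.py
python3 -c "
from h import *
import cv2
go(.618,-.138,.105,1.463)
c=bot.get_calibration('wrist');cv2.imwrite('pics/w1.png',bot.read_camera('wrist'))
print(proj('wrist',np.array([.5747,-.183,.122]),c),proj('wrist',np.array([*S,.122]),c))
cv2.imwrite('pics/t1.png',cv2.resize(bot.read_camera('top')[160:300,180:440],None,fx=3,fy=3))"
```

```text
t 2.6 pos [ 0.6141 -0.1357  0.1887] yaw 1.463 q [-0.26  0.21  1.75 -0.    1.19 -1.72] w 0.0 F [-0.4 -0.4 -0.1]
local [-0.0045 -0.0019  0.0837] spin 0.0
[213.04117335 197.6105596 ] [492.02675905 197.47636852]
```

View pics/w1.png

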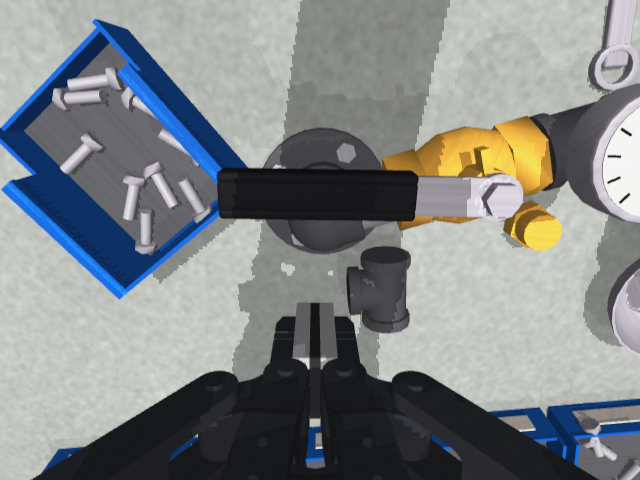

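Request:
play_rows(series=[{"translation": [-0.004, -0.002, 0.02], "spin": 0}, {"translation": [0, 0, 0.025], "spin": 0}, {"translation": [0, 0, 0.025], "spin": 0}, {"translation": [0, 0, 0.012], "spin": 0}, {"translation": [0, 0, 0], "spin": 0}])

```text
time: 3.2
tool_pos: [0.6181, -0.138, 0.1075]
tcp_rot: [-0.17, -3.133, -0.001]
wrist_force: [-0.7, 0.5, -0.2]
width: -0.001
```

Request:
play_rows(series=[{"translation": [0.005, 0, 0], "spin": 0}, {"translation": [0.005, 0, 0], "spin": 0}, {"translation": [0.005, 0, 0], "spin": 0}, {"translation": [0.004, 0, 0], "spin": 0}, {"translation": [0, 0, 0], "spin": 0}])

```text
time: 3.7
tool_pos: [0.6015, -0.1367, 0.1106]
tcp_rot: [0.169, 3.134, -0.001]
wrist_force: [2.6, -0.1, 1.3]
width: 0.0
```

```bash
python3 -c "
from h import *
go(.618,-.138,.105,1.463)"
```

```text
t 3.7 pos [ 0.6015 -0.1367  0.1106] yaw 1.463 q [-0.26  0.25  1.85  0.    1.03 -1.73] w 0.0 F [ 2.6 -0.1  1.3]
local [-0.0166  0.0005  0.0057] spin -0.0
```

Request:
play_rows(series=[{"translation": [0.008, -0.0017, 0.003], "spin": 1}, {"translation": [0.008, -0.0017, 0], "spin": 1}, {"translation": [0.008, -0.0017, 0], "spin": 1}, {"translation": [0.008, -0.0017, 0], "spin": 1}, {"translation": [0.008, -0.0017, 0], "spin": 1}])

```text
time: 4.2
tool_pos: [0.5637, -0.1345, 0.1088]
tcp_rot: [0.847, 3.016, 0.0]
wrist_force: [6.3, -1.2, 2.3]
width: -0.002
```

```bash
cat >> h.py <<'E'
def rel(C):
    s=bot.read_state();R=Ro.from_rotvec(s["tcp_rot"]).as_matrix()
    go(*s["tool_pos"],0); print("TCP rel stem, local",(R.T@(s["tool_pos"]-[*C,.12])).round(4), "yaw-rel-man",np.arctan2(R[1,1],R[0,1])-P[2])
E
python3 -c "
from h import *
rel(S)"
```

```text
t 4.2 pos [ 0.5637 -0.1345  0.1088] yaw 1.023 q [-0.28  0.19  1.94  0.    1.01 -1.3 ] w -0.0 F [ 6.3 -1.2  2.3]
local [0. 0. 0.] spin 11.72
TCP rel stem, local [-0.0252 -0.0917  0.0111] yaw-rel-man 0.8505600290100018
```

Tracking the lever well; continue the arc (yaw-rel-man must reach about 0).

Request:
play_rows(series=[{"translation": [0.0084, -0.0017, 0], "spin": 1}, {"translation": [0.0084, -0.0017, 0], "spin": 1}, {"translation": [0.0084, -0.0017, 0], "spin": 1}, {"translation": [0.008, -0.0017, 0], "spin": 1}, {"translation": [0.008, -0.0017, 0], "spin": 1}])

```text
time: 4.7
tool_pos: [0.5269, -0.1146, 0.1088]
tcp_rot: [1.48, 2.762, 0.001]
wrist_force: [5.3, -4.2, 2.8]
width: -0.003
```

Request:
play_rows(series=[{"translation": [0.008, -0.0017, 0], "spin": 1}, {"translation": [0.008, -0.0017, 0], "spin": 1}, {"translation": [0.008, -0.0017, 0], "spin": 1}, {"translation": [0.008, -0.0017, 0], "spin": 1}, {"translation": [0.004, 0, 0], "spin": 0}])

```text
time: 5.2
tool_pos: [0.5042, -0.0852, 0.1085]
tcp_rot: [1.935, 2.467, -0.001]
wrist_force: [1.1, -6.2, 4.1]
width: -0.001
```

```bash
python3 -c "
from h import *
rel(S)"
```

```text
t 5.2 pos [ 0.5042 -0.0852  0.1085] yaw 0.24 q [-0.21  0.06  2.08 -0.    1.   -0.45] w -0.0 F [ 1.1 -6.2  4.1]
local [0. 0. 0.] spin 2.76
TCP rel stem, local [-0.0204 -0.0932  0.0113] yaw-rel-man 0.06795812771865906
```

Request:
play_rows(series=[{"translation": [0.007, -0.0015, 0], "spin": 0.8}, {"translation": [0.003, 0, 0], "spin": 0}, {"translation": [0.002, 0, 0], "spin": 0}, {"translation": [0, 0, 0], "spin": 0}, {"translation": [0, 0, 0], "spin": 0}])

```text
time: 5.7
tool_pos: [0.5016, -0.0796, 0.1086]
tcp_rot: [2.01, 2.396, -0.01]
wrist_force: [3.1, -25.6, 0.1]
width: 0.002
```

```bash
python3 -c "
from h import *
rel(S)"
```

```text
t 5.7 pos [ 0.5016 -0.0796  0.1086] yaw 0.175 q [-0.2   0.06  2.09 -0.01  0.99 -0.36] w 0.0 F [  3.1 -25.6   0.1]
local [0. 0. 0.] spin 2.0
TCP rel stem, local [-0.0205 -0.0932  0.0112] yaw-rel-man 0.002277054125629535
```

Request:
play_rows(series=[{"translation": [-0.015, 0, 0], "spin": 0}, {"translation": [-0.02, 0, 0], "spin": 0}, {"translation": [0, 0, -0.04], "spin": 0}, {"translation": [0, 0, -0.04], "spin": 0}, {"translation": [0, 0, -0.015], "spin": 0}])

```text
time: 6.2
tool_pos: [0.5066, -0.1074, 0.2056]
tcp_rot: [2.02, 2.399, 0.004]
wrist_force: [0.7, -1.1, 0.3]
width: -0.0
```

Request:
play_rows(series=[{"translation": [0, 0, 0], "spin": 1}, {"translation": [0, 0, 0], "spin": 1}, {"translation": [0, 0, 0], "spin": 1}, {"translation": [0, 0, 0], "spin": 1}, {"translation": [0, 0, 0], "spin": 1}])

```text
time: 6.7
tool_pos: [0.5039, -0.1063, 0.2006]
tcp_rot: [-2.497, -1.904, 0.001]
wrist_force: [1.4, -0.3, 0.5]
width: -0.003
```

Request:
play_rows(series=[{"translation": [0, 0, 0], "spin": 1}, {"translation": [0, 0, 0], "spin": 1}, {"translation": [0, 0, 0], "spin": 1}, {"translation": [0, 0, 0], "spin": 1}, {"translation": [0, 0, 0], "spin": 1}])

```text
time: 7.2
tool_pos: [0.5038, -0.1063, 0.2005]
tcp_rot: [-2.85, -1.318, 0.002]
wrist_force: [-1.2, 0.3, 0.3]
width: 0.0
```

Request:
play_rows(series=[{"translation": [0, 0, 0], "spin": 1}, {"translation": [0, 0, 0], "spin": 1}, {"translation": [0, 0, 0], "spin": 1}, {"translation": [0, 0, 0], "spin": 1}, {"translation": [0, 0, 0], "spin": 1}])

```text
time: 7.7
tool_pos: [0.5039, -0.1063, 0.2005]
tcp_rot: [-3.068, -0.67, 0.002]
wrist_force: [-0.2, 0.5, -0.4]
width: 0.0
```

Request:
play_rows(series=[{"translation": [0, 0, 0], "spin": 1}, {"translation": [0, 0, 0], "spin": 1}, {"translation": [0, 0, 0], "spin": 1}, {"translation": [0, 0, 0], "spin": 0}])

```text
time: 8.1
tool_pos: [0.5039, -0.1064, 0.2006]
tcp_rot: [-3.129, -0.269, 0.002]
wrist_force: [-0.0, -0.1, -0.5]
width: 0.001
```

```bash
python3 -c "
from h import *
import cv2
go(.6716,.1981,.2,-1.398)
cv2.imwrite('pics/t2.png',cv2.resize(bot.read_camera('top')[140:320,160:420],None,fx=3,fy=3))"
```

```text
t 8.1 pos [ 0.5039 -0.1064  0.2006] yaw -1.399 q [-0.26 -0.02  1.98  0.    1.18  1.14] w 0.0 F [-0.  -0.1 -0.5]
local [ 0.2172 -0.2714  0.0006] spin -0.01
```

View pics/t2.png

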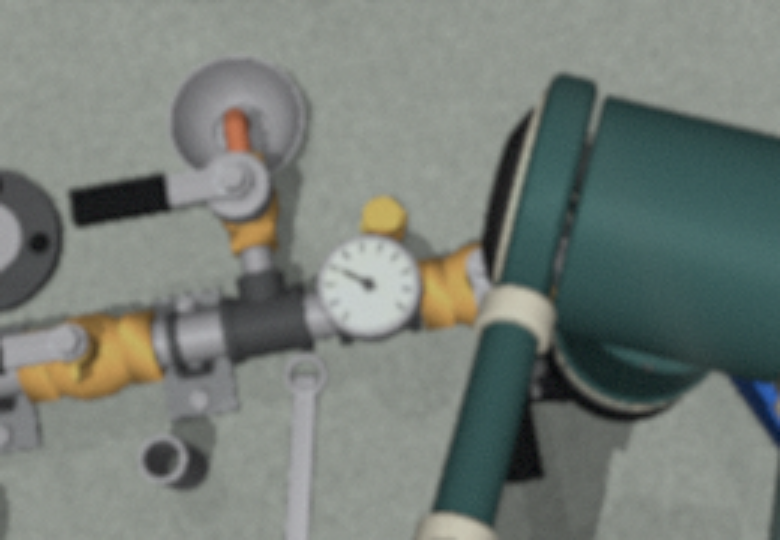

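The supply lever is mostly hidden by the arm (only its black sleeve end shows, near (525,460)). The bleed lever is untouched. I'll move on and check the supply lever from there.

Request:
play_rows(series=[{"translation": [0.027, -0.034, 0], "spin": 0}, {"translation": [0.027, -0.034, 0], "spin": 0}, {"translation": [0.027, -0.034, 0], "spin": 0}, {"translation": [0.027, -0.034, 0], "spin": 0}, {"translation": [0.027, -0.034, 0], "spin": 0}])

```text
time: 8.65
tool_pos: [0.6089, 0.0855, 0.201]
tcp_rot: [3.13, 0.273, -0.001]
wrist_force: [1.3, -0.3, 0.5]
width: 0.003
```

Request:
play_rows(series=[{"translation": [0.027, -0.034, 0], "spin": 0}, {"translation": [0.027, -0.034, 0], "spin": 0}, {"translation": [0.027, -0.034, 0], "spin": 0}, {"translation": [0, 0, 0], "spin": 0}])

```text
time: 9.05
tool_pos: [0.6722, 0.2032, 0.2002]
tcp_rot: [-3.127, -0.279, -0.001]
wrist_force: [-0.6, -0.2, 0.1]
width: 0.001
```

```bash
python3 -c "
from h import *
import cv2
go(.6716,.1981,.105,-1.398)
c=bot.get_calibration('wrist');w=bot.read_camera('wrist');t=bot.read_camera('top')
e=np.array([-.1716,.985])
print(proj('wrist',np.array([*(B+.105*e),.127]),c),proj('wrist',np.array([*B,.127]),c))
o=np.hstack([cv2.resize(w,(480,360)),cv2.resize(t[200:320,300:400],(300,360))]);cv2.imwrite('pics/w2.png',o)"
```

```text
t 9.05 pos [0.6722 0.2032 0.2002] yaw -1.393 q [0.26 0.33 1.57 0.   1.23 1.65] w 0.0 F [-0.6 -0.2  0.1]
local [-0.0016  0.0051  0.0952] spin 0.06
[268.70403467 313.80555269] [451.92683517 314.7397393 ]
```

View pics/w2.png

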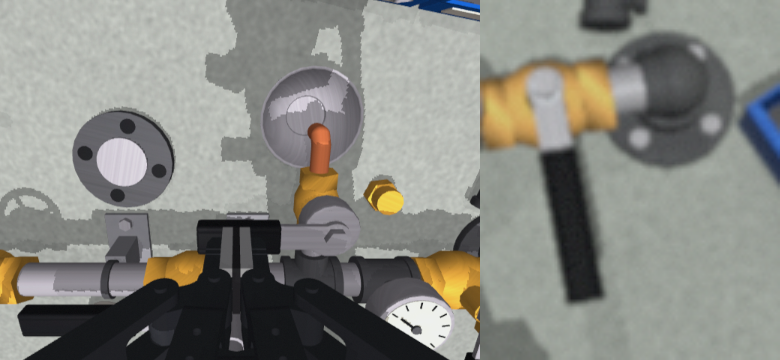

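The supply lever is square across the header. The bleed lever is closed with its tip near (197,234), as predicted. I'll lower the finger behind it.

Request:
play_rows(series=[{"translation": [0, 0.005, 0.02], "spin": 0}, {"translation": [0, 0, 0.025], "spin": 0}, {"translation": [0, 0, 0.025], "spin": 0}, {"translation": [0, 0, 0.02], "spin": 0}, {"translation": [0, 0, 0], "spin": 0}])

```text
time: 9.65
tool_pos: [0.6681, 0.1909, 0.1071]
tcp_rot: [3.128, 0.268, -0.013]
wrist_force: [0.0, 0.8, -0.9]
width: -0.002
```

Request:
play_rows(series=[{"translation": [-0.005, 0, 0], "spin": 0}, {"translation": [-0.005, 0, 0], "spin": 0}, {"translation": [-0.005, 0, 0], "spin": 0}, {"translation": [0, 0, 0], "spin": 0}])

```text
time: 10.05
tool_pos: [0.6581, 0.1908, 0.1134]
tcp_rot: [-3.13, -0.27, -0.007]
wrist_force: [3.1, -0.4, 1.1]
width: -0.002
```

```bash
python3 -c "
from h import *
rel(B)
d=ray('top',335.7,300,.122)[:2]-S; print('supply',P[2]-np.pi/2-np.arctan2(d[1],d[0])+0,np.hypot(*d))"
```

```text
t 10.05 pos [0.6581 0.1908 0.1134] yaw -1.399 q [ 0.25  0.37  1.69 -0.    1.08  1.65] w -0.0 F [ 3.1 -0.4  1.1]
local [0. 0. 0.] spin -16.03
TCP rel stem, local [ 0.0224 -0.0687  0.0067] yaw-rel-man -1.5713199010900092
supply 1.5677081577846774 0.1379267974235709
```

Request:
play_rows(series=[{"translation": [-0.0062, -0.0017, 0.003], "spin": -1}, {"translation": [-0.0062, -0.0017, 0], "spin": -1}, {"translation": [-0.0062, -0.0017, 0], "spin": -1}, {"translation": [-0.0062, -0.0017, 0], "spin": -1}, {"translation": [-0.0062, -0.0017, 0], "spin": -1}])

```text
time: 10.55
tool_pos: [0.6283, 0.1893, 0.1109]
tcp_rot: [2.995, 0.946, 0.013]
wrist_force: [5.9, 1.2, 0.2]
width: -0.001
```

Request:
play_rows(series=[{"translation": [-0.0062, -0.0017, 0], "spin": -1}, {"translation": [-0.0062, -0.0017, 0], "spin": -1}, {"translation": [-0.0062, -0.0017, 0], "spin": -1}, {"translation": [-0.0062, -0.0017, 0], "spin": -1}, {"translation": [-0.0062, -0.0017, 0], "spin": -1}])

```text
time: 11.05
tool_pos: [0.6012, 0.1741, 0.111]
tcp_rot: [2.718, 1.571, 0.015]
wrist_force: [8.3, 3.5, -0.6]
width: 0.001
```

```bash
python3 -c "
from h import *
rel(B)"
```

```text
t 11.05 pos [0.6012 0.1741 0.111 ] yaw -0.522 q [0.24 0.26 1.84 0.   1.03 0.76] w 0.0 F [ 8.3  3.5 -0.6]
local [0. 0. 0.] spin -5.99
TCP rel stem, local [ 0.0242 -0.0678  0.0088] yaw-rel-man -0.6949548038447229
```

Request:
play_rows(series=[{"translation": [-0.0064, -0.0017, 0], "spin": -1}, {"translation": [-0.0064, -0.0017, 0], "spin": -1}, {"translation": [-0.0064, -0.0019, 0], "spin": -1}, {"translation": [-0.0064, -0.0019, 0], "spin": -1}, {"translation": [-0.0064, -0.0019, 0], "spin": -1}])

```text
time: 11.55
tool_pos: [0.5818, 0.1484, 0.1112]
tcp_rot: [2.313, 2.122, 0.016]
wrist_force: [5.0, 7.5, 0.1]
width: -0.0
```

Request:
play_rows(series=[{"translation": [-0.0064, -0.0019, 0], "spin": -1}, {"translation": [-0.0064, -0.0019, 0], "spin": -1}, {"translation": [-0.0064, -0.0019, 0], "spin": -1}, {"translation": [-0.002, 0, 0], "spin": 0}, {"translation": [0, 0, 0], "spin": 0}])

```text
time: 12.05
tool_pos: [0.5759, 0.1321, 0.1115]
tcp_rot: [-2.024, -2.4, -0.024]
wrist_force: [3.4, 23.0, 0.1]
width: -0.003
```

```bash
python3 -c "
from h import *
rel(B)"
```

```text
t 12.05 pos [0.5759 0.1321 0.1115] yaw 0.17 q [ 0.18  0.2   1.91  0.01  1.02 -0.  ] w -0.0 F [ 3.4 23.   0.1]
local [0. 0. 0.] spin 1.95
TCP rel stem, local [ 0.0247 -0.0688  0.0081] yaw-rel-man -0.0026692831772442693
```

Request:
play_rows(series=[{"translation": [0, 0, 0], "spin": 0}, {"translation": [0, 0, 0], "spin": 0}, {"translation": [0, 0, 0], "spin": 0}, {"translation": [0, 0, 0], "spin": 0}, {"translation": [0, 0, 0], "spin": 0}])

```text
time: 12.55
tool_pos: [0.5759, 0.1322, 0.1114]
tcp_rot: [-2.023, -2.402, -0.023]
wrist_force: [3.6, 22.3, 0.5]
width: -0.003
```

```bash
python3 -c "
from h import *
import cv2
rel(B)
c=bot.get_calibration('wrist');w=bot.read_camera('wrist');s=bot.read_camera('side');
e=np.array([-.9852,-.1716])
print(proj('side',np.array([*(B+.105*e),.127])),proj('side',np.array([*B,.127])),proj('wrist',np.array([*(B+.105*e),.127]),c),proj('wrist',np.array([*B,.127]),c))
o=np.hstack([cv2.resize(w,(400,300)),cv2.resize(s[120:270,230:430],(400,300))]);cv2.imwrite('pics/w3.png',o)"
```

```text
t 12.55 pos [0.5759 0.1322 0.1114] yaw 0.171 q [ 0.18  0.2   1.91  0.01  1.02 -0.  ] w -0.0 F [ 3.6 22.3  0.5]
local [0. 0. 0.] spin 1.96
TCP rel stem, local [ 0.0248 -0.0688  0.0081] yaw-rel-man -0.0017743109474173957
[287.3084345  199.40794223] [323.10697832 182.74953819] [218.46264061 407.30427521] [504.9908548  404.87048952]
```

View pics/w3.png

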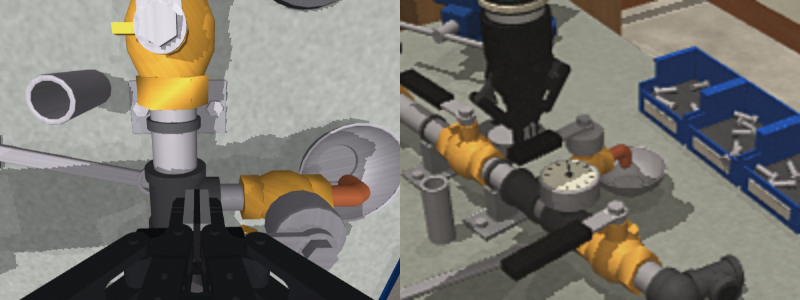

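The side view shows the bleed sleeve tip at full-image pixel (286,198). The fully open prediction is (287,199). The supply lever is square across the header and the loose things look undisturbed. I'm handing the job in.

```bash
python3 -c "
from workcell import bot
print(bot.finish_job())"
```

```text
the job is handed in; nothing more can be done
None
```

I shut the supply valve first, then opened the bleed valve and handed the job in with the finger still holding it against its open stop. Both levers were pushed only from their push faces with closed fingers. The hand-in gave no verdict.

- **Supply valve:** The push force rose to 25 N at the hard stop. A later top view put the lever within about 0.01 rad of square across the pipe.
- **Bleed valve:** The wrist force held at about 22 N over the last half second, well above the 7 N the spring needs. In the side view the lever tip was about 1 pixel from the predicted fully open position.
- **Finger position:** At the end the finger stood about 2 mm farther off the lever's middle line than when it first touched. That could mean at most about 0.03 rad short of the stop, well inside the 0.15 rad allowed.
- **Outlet valve and loose things:** I did not go near the outlet lever. The loose things in view looked undisturbed in the last pictures, but I did not measure them. The bottle was not in the last views.

The robot clock stood at about 12.6 s of the 58 s allowed.

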